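Refit the service cover on the back of a headlamp

ROBOT

A 7-joint arm with a two-finger parallel gripper is mounted at the origin on the work surface. World frame = base frame: x ahead of the robot, y to its left, z up, the work surface at z = 0. Lengths are in m, angles in rad, forces in N, time in s.
With the tool pointing down it reaches from about 0.4 to 0.85 m from the base axis. Payload 4.5 kg.
Tool frame: the origin (TCP) lies midway between the tips of the shut fingers; the grasp point (between the pads) lies 19 mm behind it (env.grasp_offset is the distance from the TCP to the grasp point, in m); x points along the fingers, y is the direction in which the jaws open and shut, and the axes are right-handed (so a half turn about x gives the same grasp; the last joint's range is limited). The gripper opens to 85 mm and grips with 20 to 120 N. Pads are 22 mm wide; open, the fingers measure 114 mm over their backs; the gripper's body (76 mm by 85 mm) begins 54 mm behind the grasp point. The pads swing forward as they close: fully open they stand 13 mm farther back than shut.
Start: joints at [1.148, 0.689, -0.195, 1.565, 0.157, 0.902, -0.215], TCP at [0.276, -0.561, 0.231] pointing down, gripper open.
Joint ranges: [-3.01, 3.01], [-0.46, 2.08], [-1.47, 1.51], [0.13, 2.56], [-1, 4.14], [0.04, 2.09], [-2.66, 2.66]. Speed limits (rad/s): [2.57, 2.57, 3.14, 3.14, 3.14, 3.14, 3.14].

INTERFACE

Orientations are given as a unit quaternion [x, y, z, w].
In Python, from plant import env gives the robot as it stands.
- The arm moves only by the tool send_rows, never from a script. Its arguments are lists of equal length, an entry for each row: "turn": the turn, a rotation vector about the tool's x, y, z each as a share of 180 degrees, from -1 to 1, a list of three; "travel": the shift along the tool's x, y, z each as a share of 0.02 m, from -1 to 1, a list of three; "gripper": the finger opening in mm, from 0 to 85.4. A call has 1 to 20 rows; each row shifts and turns the commanded pose from where the row before left it, along the tool's axes as they then stand; what a row does not reach is not made up. A row lasts 1/12 s, in which the tool goes at most 41.7 mm and 7.16 degrees, less where a joint would pass 70% of its speed; a pose out of reach is approached as far as the arm can. A call with a number of a shift or a turn outside -1 to 1 is refused whole. A call with a gripper value outside its range is refused whole. The fingers move at their own pace and stop on an object; "newtons" is the grip in N (left out, the last holds). Time passes only in rows, so rows that do not move let the fingers close. It gives the time, the measured TCP pose, the force and the opening at its end, in the units of the state.
- env.get_obs(): the state, without advancing time (a new reading comes with each control period).
- env.grab_frame(name): name is "scene" or "top"; returns (picture, depth): 400x640x3 uint8, red, green, blue; 400x640 float32, m along the optical axis (not along the pixel's ray), 0 where there is no reading.
- env.camera_info(name): a dict with "mtx" (3x3 intrinsics, pixels), "dist" ([k1, k2, p1, p2, k3] as OpenCV has them; the pictures are not rectified), "pose" (4x4, takes a point from camera to world coordinates). Camera axes: x right, y up, looking along -z (the intrinsics and any distortion apply to the point x, -y, -z); pixel columns grow to the right and rows downward; lengths in m; the calibration is good to about 2 mm. A picture is of the moment at which its call begins. camera_info takes no time and is no camera call.
- env.job_done(): hands the job in, once; it reports no verdict.
Trained networks look in the newest picture that a camera, given by its name, has taken for a name from the list of things; names that differ only in an ending like _2 or _b are one class to them, and where a whole thing is asked for, a point or a joint stands for the part that bears it (a point fixed in the world has none). Each returns a list of dicts, best first, with "confidence" (0 to 1); they miss things now and then, are a little off and sometimes report something else, mostly with a low value. They report only what shows in the picture. A call takes as long as a camera call. They do not tell look-alikes from the thing itself.
- env.trace(label, camera): "pixels" (400x640 bool, what is visible of it) and "extent" ([centre column, centre row, width, height] in pixels, round what is visible of it).
The state is a dict: "time": time; "q": joint angles; "qvel": joint speeds; "effort": joint torques, N m; "position": TCP position; "orientation": TCP orientation; "ft_force": force on the tool from outside, world axes, zero at the start; "wrist_torque": the same for the moment, N m; "opening": finger opening in m.
Only numpy, scipy, OpenCV 4.12 (cv2) and the standard library are available. Lean on these libraries where they do the work, as an engineer would, in place of code of your own. Each camera call takes 0.05 s, during which the arm holds its last target.

TASK

The headlamp lies on its lens with the service opening in its back uncovered. Take the flat cover with the two tongues from the cardboard sheet and refit it: hold it tilted to hook both tongues under the lip of the opening, then let the other edge down and press it home until the spring catch snaps over it. Leave the cover closed flat, and the other parts on the cardboard where they lie.

Things in the scene. Friction and masses are not known exactly. Their poses are not given: they have to be found in the camera images.
- lamp: Round black headlamp, 272 mm across (lugs reach 160 mm from centre), fixed, lying on its lens, back up. Origin at bench height under its centre, z up, +x roughly away from the robot. On its back, centred, a rectangular collar surrounds the service opening: 132 mm inside along x, 102 mm along y; wall tops 177 mm above the bench (lip wall, at -x: 180; catch wall at +x).
- seat (a point): Where the tongue tips belong: on the gasket ledge (170 mm above the bench) at the inner face of the lip wall, mid-width. Axes as the lamp's: x runs across the opening to the catch wall at x = 132 mm; side walls at y = +-51 mm. The ledge, at z = 0, runs all round, 34 mm wide on the lip side, 10 mm elsewhere; within it the opening is 36 mm deep.
- lip_edge (a point): Middle of the lip's free edge, on its underside, 12 mm from the lip wall and 9 mm above the ledge. The lip runs over the whole width of the opening; its underside slopes down to 5.5 mm above the ledge at the wall; its top is at most 14 mm above the ledge. The 4 mm tongues go in under it with the cover tilted by up to about 18 degrees.
- catch (a joint): Bend of the spring catch, a 42 mm wide steel tongue in the catch wall rooted 30 mm below the ledge: 0 rad at rest, grows as it bends outward, away from the lip (0.09 to 0.14 lets the cover pass, stop at 0.30). The cover's edge laid on it does not pass by its own weight; about 5 to 15 N pressed down near that edge snaps it in.
- catch_nose (a point): Tip of the catch's hook, mid-width: 5 mm into the opening from the catch wall, 7.5 mm above the ledge (the hook's underside is 6.2 mm above it). From the hook's upper edge a steep ramp (60 degrees) rises outward to 19 mm above the ledge.
- cover: Service cover, dark plastic plate 130 (x, with tongues) x 96 (y) x 5 mm, about 0.13 kg, flat on the cardboard, grip up. Origin: middle of the underside, z up out of the plate. Tongues to -x, plain catch edge at x = +65 mm; in between, x = 28 to 60 mm, the top is free to press on. Seated it lies flat on the ledge, axes along the lamp's, origin 65 to 67 mm from the seat along x.
- cover_grip (a point): Middle of the grip rib, 31 mm above the cover's underside (0.5 mm below the rib's top). The rib stands on the middle of the plate: 50 mm long along the cover's x, 10 mm thick along y, 26.5 mm high.
- cover_tongue (a point): Middle of the line joining the two tongue tips, on the cover's underside (cover x = -65 mm). Each tongue is 26 mm wide, 4 mm thick, 14 mm long, centred at y = +-27 mm, its underside level with the plate's.
- cover_edge (a point): Middle of the catch edge, on the cover's underside (cover x = +65 mm).
- mat: Sheet of corrugated cardboard 340 (x) x 250 (y) x 4 mm that serves as a mat, fixed to the bench; origin at the centre of its underside. Lamp and sheet may stand either way round, left or right.
- cap: Round dark plastic cap of another opening, 68 mm across, 28 mm high, with a bar grip, on the cardboard; origin at the centre of its underside. Not to be moved.
- bulb: Small headlamp bulb, 62 mm long, lying on the cardboard; origin under its middle. Not to be moved.
- socket: Steel wrench socket, 26 mm across, 38 mm high, standing on the cardboard; origin at the centre of its underside. Not to be moved.
Things that resemble listed ones, but are neither listed nor needed, are in the scene too. What is shaped like the cover but red is not meant.

How it is judged:
By the outcome, as a careful person would: the job done as asked, in the order asked, and still so for the second after the job is handed in, with the robot touching nothing.
It also fails if it takes over 51 s, if anything falls off the work surface, if the arm or the gripper's body presses on something with over 40 N, if the wrist force passes 120 N, or if a joint passes its speed limit or range.

## Working session

There is one attempt and no reset: what is moved stays moved. The work goes in short steps, Python scripts to look and compute and a tool call to move; the robot and the scene stay as the last step left them, time stands still between calls to the robot, and variables do not carry over. Pictures are saved under pics/ and viewed, and the job is handed in when it is done.

Besides the shell and the picture viewer there is one more tool, called after "Request:" as name(argument=value, ...) on one line, values as JSON. send_rows: Moves the arm, as the interface text tells. Shift numbers are shares of 0.02 m and turn numbers shares of 180 degrees, none past 1 either way. Its arguments: {"type":"object","properties":{"turn":{"type":"array"},"travel":{"type":"array"},"gripper":{"type":"array"},"newtons":{"type":"number"}},"required":["turn","travel","gripper"]}

```bash
ls -la; mkdir -p pics; python3 - <<'E'
from plant import env
import cv2,numpy as np
o=env.get_obs()
for k,v in o.items(): print(k,np.round(v,4))
for n in ("scene","top"):
    p,d=env.grab_frame(n); cv2.imwrite(f"pics/{n}0.png",p[:,:,::-1]); np.save(f"{n}0.npy",d)
    c=env.camera_info(n); print(n,np.round(c["mtx"],1).tolist(),c["dist"],np.round(c["pose"],3).tolist())
print(env.grasp_offset)
E
```

```text
total 12
drwxr-xr-x  3 agent agent 4096 Dec  7 13:29 .
drwxr-xr-x 23 root  root  4096 Dec  7 13:29 ..
drwxr-xr-x  2 agent agent 4096 Dec  7 13:29 pics
time 0.0
q [ 1.1478  0.69   -0.1945  1.5664  0.1573  0.9025 -0.2151]
qvel [-0.0001  0.0006 -0.      0.0005 -0.0005 -0.0011  0.0004]
effort [ 4.00000e-04 -5.39610e+01 -1.26650e+00 -1.58545e+01  9.20000e-03
  9.40000e-03 -0.00000e+00]
position [ 0.2753 -0.5604  0.2305]
orientation [-0.6885 -0.1607  0.6889 -0.1595]
ft_force [ 0.3035 -0.3093 -0.124 ]
wrist_torque [-0.0067  0.008  -0.0051]
opening 0.0855
scene [[412.6, 0.0, 328.3], [0.0, 412.6, 198.5], [0.0, 0.0, 1.0]] [-0.10541006  0.          0.          0.          0.        ] [[-0.751, -0.409, 0.518, 1.034], [0.66, -0.478, 0.579, 0.477], [0.011, 0.777, 0.629, 0.783], [0.0, 0.0, 0.0, 1.0]]
top [[399.7, 0.0, 316.2], [0.0, 399.7, 198.9], [0.0, 0.0, 1.0]] [0.01121122 0.         0.         0.         0.        ] [[0.01, 0.99, -0.138, 0.349], [-1.0, 0.012, 0.013, -0.112], [0.015, 0.138, 0.99, 1.179], [0.0, 0.0, 0.0, 1.0]]
0.0187
```

View pics/scene0.png

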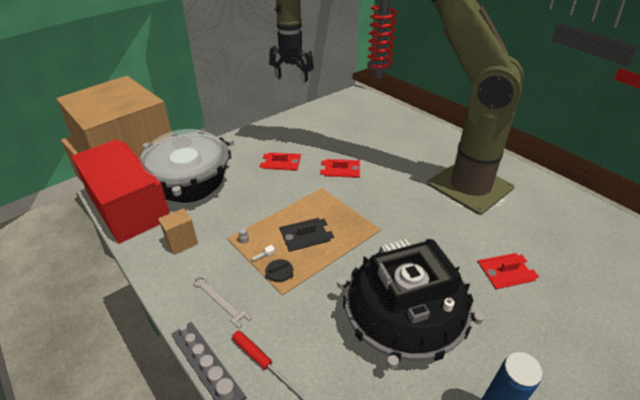

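View pics/top0.png

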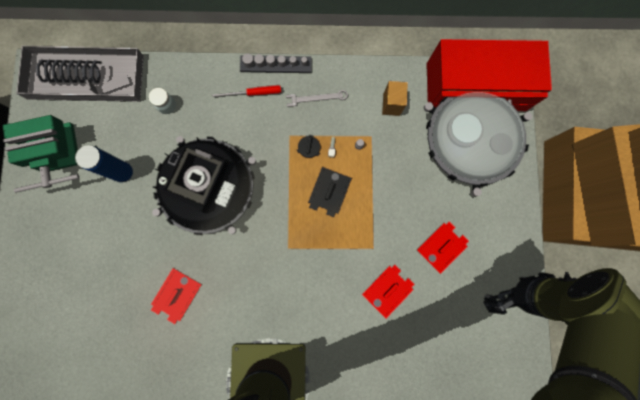

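The scene shows the lamp at top-view (205,185) and the dark cover at (330,192) on the cardboard. Candidates for the cover in the top view are the dark plate (330,192), red plates (177,295), (388,291) and (442,247), and the round cap (309,146). I choose the dark plate and check it in a close crop.

```bash
cat > h.py <<'E'
import cv2,numpy as np
from plant import env
def cloud(n,d,mask=None):
    c=env.camera_info(n); 
    v,u=np.nonzero((d>0) if mask is None else (mask&(d>0)))
    p=cv2.undistortPoints(np.stack([u,v],1).astype(np.float64)[:,None],np.array(c["mtx"]),np.array(c["dist"],float))[:,0]
    z=d[v,u]
    P=np.c_[p[:,0]*z,-p[:,1]*z,-z,np.ones(len(z))]@np.array(c["pose"]).T
    return P[:,:3],u,v
def proj(n,P):
    c=env.camera_info(n); T=np.linalg.inv(np.array(c["pose"]))
    q=np.c_[np.atleast_2d(P),np.ones(len(np.atleast_2d(P)))]@T.T
    q=q[:,:3]*[1,-1,-1]
    return cv2.projectPoints(q,np.zeros(3),np.zeros(3),np.array(c["mtx"]),np.array(c["dist"],float))[0][:,0]
E
python3 - <<'E'
from h import *
for n in ("scene","top"):
    p,d=env.grab_frame(n)
    for l in ("cover","lamp","mat"):
        r=env.trace(l,n)
        print(n,l,[(round(x["confidence"],2),np.round(x["extent"]).tolist()) for x in r][:5])
        for i,x in enumerate(r[:4]): np.save(f"m_{n}_{l}_{i}.npy",x["pixels"])
    np.save(f"{n}0.npy",d)
    cv2.imwrite(f"{n}_raw.png",p[:,:,::-1])
    im=p[:,:,::-1]
    if n=="top": a=cv2.resize(im[130:255,280:380],None,fx=4,fy=4,interpolation=2);b=cv2.resize(im[130:240,145:265],None,fx=4,fy=4,interpolation=2)
    else: a=cv2.resize(im[180:300,220:390],None,fx=4,fy=4,interpolation=2);b=cv2.resize(im[225:370,330:490],None,fx=4,fy=4,interpolation=2)
    cv2.imwrite(f"pics/{n}_cover.png",a);cv2.imwrite(f"pics/{n}_lamp.png",b)
E
```

```text
scene cover [(0.83, [280.0, 162.0, 40.0, 20.0]), (0.76, [340.0, 169.0, 42.0, 20.0]), (0.72, [508.0, 273.0, 68.0, 38.0]), (0.66, [307.0, 233.0, 52.0, 34.0])]
scene lamp [(0.67, [410.0, 305.0, 148.0, 128.0])]
scene mat [(0.85, [304.0, 241.0, 156.0, 108.0])]
top cover [(0.78, [329.0, 192.0, 37.0, 48.0]), (0.73, [444.0, 249.0, 49.0, 52.0]), (0.65, [386.0, 291.0, 48.0, 51.0]), (0.61, [176.0, 295.0, 48.0, 54.0])]
top lamp [(0.72, [205.0, 187.0, 103.0, 100.0])]
top mat [(0.7, [330.0, 190.0, 89.0, 115.0])]
```

View pics/top_cover.png

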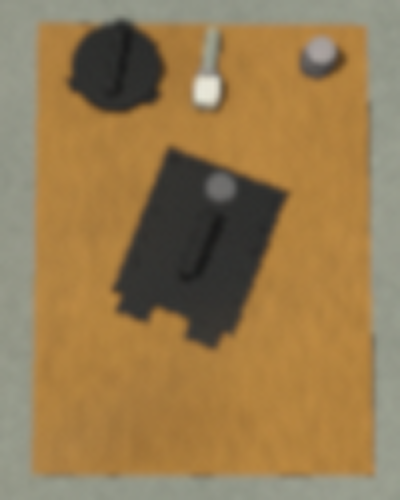

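View pics/top_lamp.png

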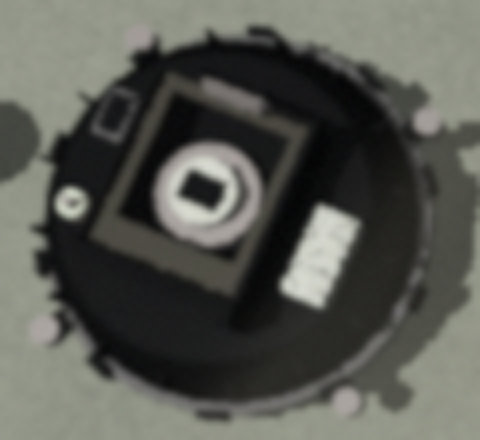

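View pics/scene_cover.png

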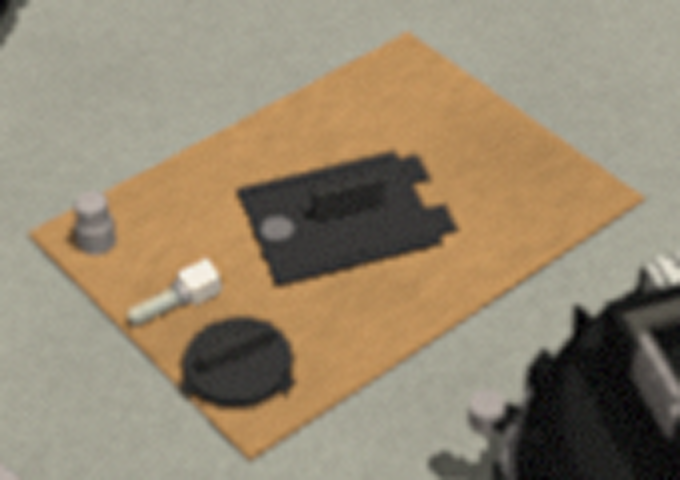

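View pics/scene_lamp.png

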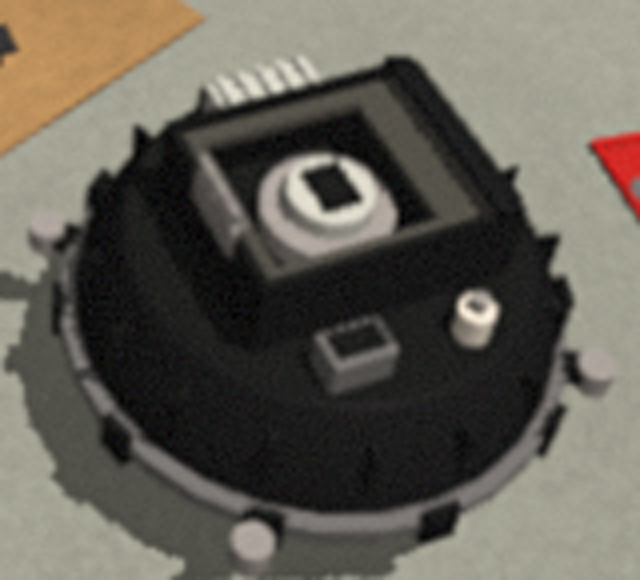

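The crops show the dark cover with its tongues toward the robot (top crop bottom). The lamp's collar has a wide ledge at the bottom (lip side) and the catch at the top. The next script fits the poses.

```bash
python3 - <<'E'
from h import *
for n,ci in (("top",0),("scene",3)):
    d=np.load(f"{n}0.npy"); m=np.load(f"m_{n}_cover_{ci}.npy")
    P,u,v=cloud(n,d,m)
    s=(P[:,2]<0.018); 
    print(n,"cover z med",np.median(P[s,2]), "top z",np.percentile(P[:,2],[50,90,99]))
    mm=P[P[:,2]>0.022]; print(" rib n",len(mm), mm.mean(0) if len(mm) else 0)
    (r)=cv2.minAreaRect((P[s,:2]*1000).astype(np.float32)); print(" rect",r)
    # bench/mat check
    M=np.load(f"m_{n}_mat_0.npy"); Q,_,_=cloud(n,d,M); print(" mat z",np.median(Q[:,2]), Q[:,:2].min(0),Q[:,:2].max(0),cv2.minAreaRect((Q[Q[:,2]<.01][:,:2]*1000).astype(np.float32)))
    L=np.load(f"m_{n}_lamp_0.npy"); Q,u,v=cloud(n,d,cv2.dilate(L.astype(np.uint8),np.ones((7,7)))>0)
    h,e=np.histogram(Q[:,2],np.arange(0.1,0.2,0.003)); print(list(zip(np.round(e,3),h)))
    for lo,hi in ((.166,.1735),(.1745,.186),(.186,.195)):
        k=(Q[:,2]>lo)&(Q[:,2]<hi); print(lo,k.sum(),cv2.minAreaRect((Q[k,:2]*1000).astype(np.float32)) if k.sum()>5 else 0)
    # height map image
    im=np.zeros((400,640,3),np.uint8); z=np.zeros((400,640)); z[v,u]=Q[:,2]
    g=np.clip((z-.13)/(.19-.13)*255,0,255).astype(np.uint8); im=cv2.applyColorMap(g,2)
    x,y,w,hh=cv2.boundingRect(L.astype(np.uint8)); cv2.imwrite(f"pics/{n}_h.png",cv2.resize(im[y:y+hh,x:x+w],None,fx=5,fy=5,interpolation=0)[:600,:800])
E
```

```text
top cover z med 0.009987848323292914 top z [0.01009304 0.01368961 0.03757439]
 rib n 63 [ 0.53389007 -0.16530542  0.03538491]
 rect ((536.5776977539062, -166.75445556640625), (98.75126647949219, 134.4857940673828), 68.10693359375)
 mat z 0.005101703302961669 [ 0.36955822 -0.29622336] [ 0.70871645 -0.0422653 ] ((539.1429443359375, -169.0560302734375), (340.6282043457031, 252.5863800048828), 0.4628460705280304)
[(np.float64(0.1), np.int64(96)), (np.float64(0.103), np.int64(130)), (np.float64(0.106), np.int64(129)), (np.float64(0.109), np.int64(154)), (np.float64(0.112), np.int64(164)), (np.float64(0.115), np.int64(171)), (np.float64(0.118), np.int64(154)), (np.float64(0.121), np.int64(134)), (np.float64(0.124), np.int64(383)), (np.float64(0.127), np.int64(975)), (np.float64(0.13), np.int64(639)), (np.float64(0.133), np.int64(335)), (np.float64(0.136), np.int64(177)), (np.float64(0.139), np.int64(50)), (np.float64(0.142), np.int64(45)), (np.float64(0.145), np.int64(183)), (np.float64(0.148), np.int64(343)), (np.float64(0.151), np.int64(185)), (np.float64(0.154), np.int64(65)), (np.float
[... 2044 characters left out ...]
6), np.int64(546)), (np.float64(0.169), np.int64(574)), (np.float64(0.172), np.int64(212)), (np.float64(0.175), np.int64(355)), (np.float64(0.178), np.int64(259)), (np.float64(0.181), np.int64(92)), (np.float64(0.184), np.int64(25)), (np.float64(0.187), np.int64(7)), (np.float64(0.19), np.int64(1)), (np.float64(0.193), np.int64(0)), (np.float64(0.196), np.int64(0))]
0.166 1202 ((543.17626953125, 188.08905029296875), (113.90936279296875, 144.411376953125), 67.60798645019531)
0.1745 783 ((542.9362182617188, 187.63571166992188), (113.91260528564453, 143.6061553955078), 67.93934631347656)
0.186 18 ((606.629638671875, 162.88314819335938), (39.93767166137695, 2.542233943939209), 63.16058349609375)
```

```bash
python3 -c "
import cv2,numpy as np
a=cv2.imread('pics/top_h.png');print(a.shape)"
```

```text
(495, 525, 3)
```

View pics/top_h.png

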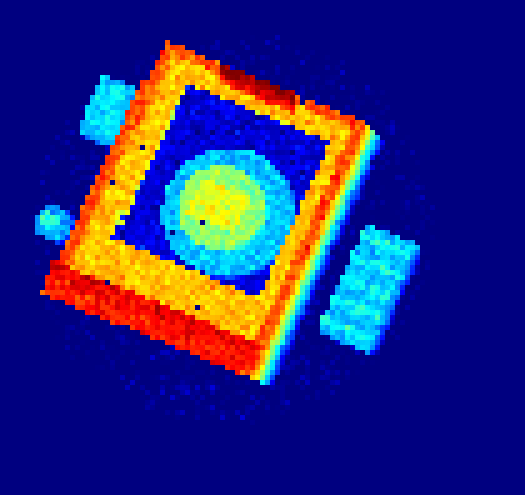

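```bash
cat > fit.py <<'E'
from h import *
from scipy.optimize import minimize
R=lambda a:np.array([[np.cos(a),-np.sin(a)],[np.sin(a),np.cos(a)]])
def lampfit(n,d):
    L=np.load(f"m_{n}_lamp_0.npy"); Q,u,v=cloud(n,d,L)
    k=np.hypot(Q[:,0]-.541,Q[:,1]-.187)<.11; Q=Q[k]
    if n=="scene": Q=Q[Q[:,2]>.05]
    def model(s):
        x,y=s[:,0],s[:,1]
        h=np.full(len(s),.132)
        o=(x>-6e-3)&(x<.138)&(abs(y)<.057); h[o]=.177
        l=(x>-6e-3)&(x<.012)&(abs(y)<.057); h[l]=.182
        i=(x>.012)&(x<.132)&(abs(y)<.051); h[i]=.170
        w=(x>.034)&(x<.122)&(abs(y)<.041); h[w]=.134
        return h
    def cost(p):
        s=(Q[:,:2]-p[:2])@R(p[2]); r=abs(Q[:,2]-p[3]-model(s)); return np.minimum(r,.02).mean()
    best=None
    for dx in(-.004,0,.004):
      for dy in(-.004,0,.004):
        a=-.384; c=np.array([.541+dx,.1875+dy]); s0=c-R(a)@[.066,0]
        r=minimize(cost,[*s0,a,0],method="Nelder-Mead",options=dict(initial_simplex=np.array([*s0,a,0])+np.vstack([np.zeros(4),np.diag([.004,.004,.04,.002])]),xatol=1e-5,fatol=1e-8,maxiter=2000))
        if best is None or r.fun<best.fun: best=r
    p=best.x
    print(n,"seat",p[:2].round(4),"yaw deg",np.degrees(p[2]).round(2),"dz",p[3].round(4),"centre",(p[:2]+R(p[2])@[.066,0]).round(4),best.fun.round(5))
    return p
def incover(s):
    x,y=s[...,0],s[...,1]
    return ((abs(x-.007)<.058)&(abs(y)<.048))|((abs(x+.058)<.007)&(abs(abs(y)-.027)<.013))
def coverfit(n,pic,z0=.004):
    c=env.camera_info(n); pc=proj(n,[[.536,-.1665,.009]])[0]
    S=6;h0=45; u0,v0=int(pc[0])-h0,int(pc[1])-h0; N=2*h0
    g=(np.arange(N*S)+.5)/S-.5; U,V=np.meshgrid(g+u0,g+v0)
    q=cv2.undistortPoints(np.stack([U.ravel(),V.ravel()],1)[:,None],np.array(c["mtx"]),np.array(c["dist"],float))[:,0]
    T=np.array(c["pose"]); D=np.c_[q[:,0],-q[:,1],-np.ones(len(q))]@T[:3,:3].T
    G=[]
    for z in(z0+.005,z0+.0025,z0): 
        t=(z-T[2,3])/D[:,2]; G.append((T[:3,3]+D*t[:,None])[:,:2])
    red=pic[v0:v0+N,u0:u0+N,0].astype(float)
    m=cv2.dilate(np.load(f"m_{n}_cover_{0 if n=='top' else 3}.npy").astype(np.uint8),np.ones((9,9)))[v0:v0+N,u0:u0+N]>0
    dk,br=np.percentile(red[m],15),np.percentile(red[m],92); f=np.clip((br-red)/(br-dk),0,1)
    def cost(p):
        I=np.zeros(N*S*N*S,bool)
        for g in G: I|=incover((g-p[:2])@R(p[2]))
        I=I.reshape(N,S,N,S).mean((1,3))
        return np.minimum(abs(I-f)[m],1).mean()
    x0=np.array([.536,-.1665,-.37])
    r=minimize(cost,x0,method="Nelder-Mead",options=dict(initial_simplex=x0+np.vstack([np.zeros(3),np.diag([.004,.004,.05])]),xatol=1e-5,fatol=1e-6))
    print(n,"cover",r.x[:2].round(4),"yaw",np.degrees(r.x[2]).round(2),r.fun.round(4)); return r.x
E
python3 - <<'E'
from fit import *
for n in("top","scene"):
    d=np.load(f"{n}0.npy"); p=lampfit(n,d)
    pic=cv2.imread(f"{n}_raw.png")[:,:,::-1]
    coverfit(n,pic)
E
```

```text
top seat [0.4806 0.2128] yaw deg -21.99 dz -0.0006 centre [0.5418 0.1881] 0.0071
top cover [ 0.534  -0.1653] yaw -20.41 0.0592
scene seat [0.4819 0.2117] yaw deg -21.6 dz -0.0039 centre [0.5432 0.1874] 0.009
scene cover [ 0.5379 -0.1646] yaw -20.62 0.0515
```

```bash
cat > plan.py <<'E'
from h import *
from scipy.spatial.transform import Rotation as Ro
def tooldown(yaw,tilt=0,flip=1):
    # tool x along -n (cover normal), tool y along +-cover y ; tilt>0 raises cover +x edge
    C=Ro.from_euler("ZYX",[yaw,-tilt,0],degrees=True).as_matrix()
    y=flip*C[:,1]; x=-C[:,2]; return Ro.from_matrix(np.c_[x,y,np.cross(x,y)])
def rel(pos,rot):
    o=env.get_obs(); r=Ro.from_quat(o["orientation"])
    t=(r.inv()*rot).as_rotvec(degrees=True)
    dl=r.inv().apply(np.array(pos)-o["position"]); d2=rot.inv().apply(np.array(pos)-o["position"])
    print("t",round(o["time"],2),"pos",np.round(o["position"],4),"open",round(o["opening"],4),"F",np.round(o["ft_force"],1),"tau",np.round(o["wrist_torque"],2))
    print(" turn deg",t.round(2),"share",(t/180).round(4)," travel now-frame",(dl/.02).round(3)," after-turn frame",(d2/.02).round(3))
E
python3 - <<'E'
from plan import *
print(Ro.from_quat(env.get_obs()["orientation"]).as_matrix().round(3), env.get_obs()["q"].round(2))
for f in(1,-1): rel([.536,-.165,.12],tooldown(-20.5,0,f))
E
```

```text
[[ 0.     0.441 -0.897]
 [-0.    -0.897 -0.441]
 [-1.     0.     0.   ]] [ 1.15  0.69 -0.19  1.57  0.16  0.9  -0.22]
t 0.5 pos [ 0.2757 -0.5609  0.2313] open 0.0854 F [0.4 0.4 0.7] tau [-0.    0.02 -0.01]
 turn deg [-1.3333e+02  1.0000e-02 -0.0000e+00] share [-0.7407  0.     -0.    ]  travel now-frame [  5.564 -12.027 -20.413]  after-turn frame [ 5.566 23.101  5.258]
t 0.5 pos [ 0.2757 -0.5609  0.2313] open 0.0854 F [0.4 0.4 0.7] tau [-0.    0.02 -0.01]
 turn deg [ 4.667e+01 -0.000e+00 -1.000e-02] share [ 0.2593 -0.     -0.    ]  travel now-frame [  5.564 -12.027 -20.413]  after-turn frame [  5.566 -23.101  -5.258]
```

Request:
send_rows(turn=[[0.037,0,0],[0.037,0,0],[0.037,0,0],[0.037,0,0],[0.037,0,0],[0.037,0,0],[0.037,0,0],[0,0,0],[0,0,0],[0,0,0],[0,0,0],[0,0,0],[0,0,0],[0,0,0],[0,0,0],[0,0,0],[0,0,0],[0,0,0],[0,0,0],[0,0,0]], travel=[[0,0,0],[0,0,0],[0,0,0],[0,0,0],[0,0,0],[0,0,0],[0,0,0],[0,-0.96,-0.22],[0,-0.96,-0.22],[0,-0.96,-0.22],[0,-0.96,-0.22],[0,-0.96,-0.22],[0,-0.96,-0.22],[0,-0.96,-0.22],[0,-0.96,-0.22],[0,-0.96,-0.22],[0,-0.96,-0.22],[0,-0.96,-0.22],[0,-0.96,-0.22],[0,-0.96,-0.22]], gripper=[50,50,50,50,50,50,50,50,50,50,50,50,50,50,50,50,50,50,50,50], newtons=60)

```text
time: 2.17
position: [0.4171, -0.3462, 0.2315]
orientation: [0.696, -0.125, -0.696, -0.125]
ft_force: [-0.2, -0.3, -0.7]
opening: 0.05
```

```bash
python3 - <<'E'
from plan import *
rel([.536,-.165,.12],tooldown(-20.5,0,-1))
E
```

```text
t 2.17 pos [ 0.4171 -0.3462  0.2315] open 0.05 F [-0.2 -0.3 -0.7] tau [0.02 0.01 0.  ]
 turn deg [ 0.07 -0.03 -0.  ] share [ 0.0004 -0.0001 -0.    ]  travel now-frame [  5.574 -10.565  -2.405]  after-turn frame [  5.573 -10.567  -2.395]
```

Request:
send_rows(turn=[[0,0,0],[0,0,0],[0,0,0],[0,0,0],[0,0,0],[0,0,0],[0,0,0],[0,0,0],[0,0,0],[0,0,0],[0,0,0],[0,0,0],[0,0,0]], travel=[[0.4,-0.96,-0.22],[0.4,-0.96,-0.22],[0.5,-0.96,-0.22],[0.5,-0.96,-0.22],[0.5,-0.96,-0.22],[0.5,-0.96,-0.22],[0.5,-0.96,-0.22],[0.5,-0.96,-0.22],[0.5,-0.96,-0.22],[0.5,-0.96,-0.22],[0.5,-0.96,-0.22],[0,0,0],[0,0,0]], gripper=[50,50,50,50,50,50,50,50,50,50,50,50,50])

```text
time: 3.25
position: [0.536, -0.1645, 0.1248]
orientation: [-0.696, 0.124, 0.696, 0.125]
ft_force: [0.1, -1.2, 0.2]
opening: 0.0498
```

```bash
python3 - <<'E'
from plan import *
rel([.536,-.165,.12],tooldown(-20.5,0,-1))
for n in("top","scene"):
    p,d=env.grab_frame(n); im=p[:,:,::-1].copy(); q=proj(n,[[.536,-.165,.035]])[0]; u,v=int(q[0]),int(q[1])
    a=cv2.resize(im[max(v-60,0):v+60,u-60:u+60],None,fx=4,fy=4,interpolation=2); cv2.imwrite(f"pics/{n}_1.png",a)
    # where the TCP would project
    print(n,proj(n,[env.get_obs()["position"]]),(u-60,v-60))
    if n=="top": A=a
cv2.imwrite("pics/both1.png",cv2.resize(np.hstack([A,a]),(800,400)))
E
```

```text
t 3.25 pos [ 0.536  -0.1645  0.1248] open 0.0498 F [ 0.1 -1.2  0.2] tau [-0.04  0.06  0.  ]
 turn deg [0.23 0.04 0.03] share [0.0013 0.0002 0.0002]  travel now-frame [ 0.241  0.023 -0.006]  after-turn frame [ 0.241  0.023 -0.006]
top [[331.28109433 184.41259028]] (269, 129)
scene [[305.50387508 198.02732391]] (246, 164)
```

View pics/both1.png

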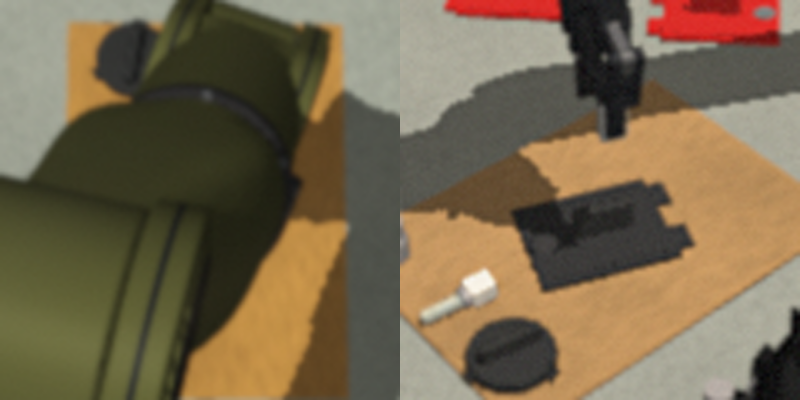

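Request:
send_rows(turn=[[0.0013,0,0],[0,0,0],[0,0,0],[0,0,0],[0,0,0],[0,0,0],[0,0,0],[0,0,0],[0,0,0]], travel=[[0.8,0,0],[0.95,0,0],[0.95,0,0],[0.95,0,0],[0.95,0,0],[0.6,0,0],[0.3,0,0],[0,0,0],[0,0,0]], gripper=[50,50,50,50,50,50,50,50,50])

```text
time: 4.1
position: [0.5358, -0.1667, 0.0158]
orientation: [0.696, -0.127, -0.695, -0.127]
ft_force: [0.0, -0.3, 0.7]
opening: 0.0498
```

```bash
python3 - <<'E'
from plan import *
rel([.536,-.165,.014],tooldown(-20.5,0,-1))
n="scene"
p,d=env.grab_frame(n); im=p[:,:,::-1].copy()
cv2.imwrite(f"pics/{n}_2.png",cv2.resize(im[160:290,230:380],None,fx=5,fy=5,interpolation=2)[:600,:800])
E
```

```text
t 4.1 pos [ 0.5358 -0.1667  0.0158] open 0.0498 F [ 0.  -0.3  0.7] tau [-0.02  0.    0.  ]
 turn deg [-0.22 -0.05 -0.02] share [-0.0012 -0.0003 -0.0001]  travel now-frame [ 0.092 -0.084  0.022]  after-turn frame [ 0.092 -0.084  0.021]
```

View pics/scene_2.png

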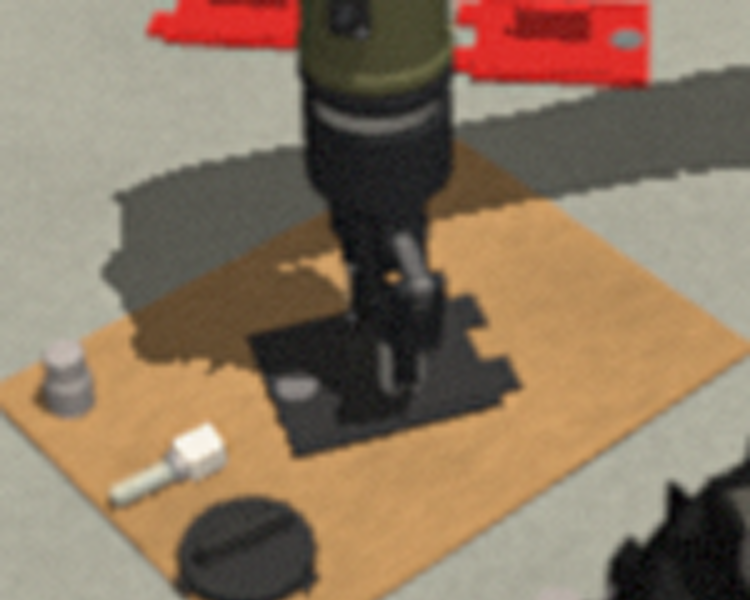

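The fingers straddle the rib near its middle, at about (395,370) in the crop. Closing now.

Request:
send_rows(turn=[[0,0,0],[0,0,0],[0,0,0],[0,0,0],[0,0,0],[0,0,0],[0,0,0],[0,0,0]], travel=[[0.1,-0.08,0],[0,0,0],[0,0,0],[0,0,0],[0,0,0],[0,0,0],[0,0,0],[0,0,0]], gripper=[30,0,0,0,0,0,0,0], newtons=80)

```text
time: 4.82
position: [0.5365, -0.1647, 0.0141]
orientation: [0.696, -0.127, -0.695, -0.127]
ft_force: [-1.0, -0.0, 6.2]
opening: 0.0082
```

Request:
send_rows(turn=[[0,0,0],[0,0,0],[0,0,0],[0,0,0],[0,0,0],[0,0,0]], travel=[[-0.2,0,0],[-0.3,0,0],[-0.5,0,0],[-1,0,0],[-1,0,0],[0,0,0]], gripper=[0,0,0,0,0,0])

```text
time: 5.32
position: [0.5384, -0.1654, 0.0771]
orientation: [0.698, -0.127, -0.693, -0.127]
ft_force: [0.3, -0.3, -0.7]
opening: 0.0081
```

```bash
python3 - <<'E'
from plan import *
rel([.536,-.165,.074],tooldown(-20.5,0,-1))
n="scene"
p,d=env.grab_frame(n); im=p[:,:,::-1].copy()
cv2.imwrite(f"pics/{n}_3.png",cv2.resize(im[140:270,230:380],None,fx=5,fy=5,interpolation=2)[:600,:800])
E
```

```text
t 5.32 pos [ 0.5384 -0.1654  0.0771] open 0.0081 F [ 0.3 -0.3 -0.7] tau [ 0.   -0.01 -0.04]
 turn deg [-0.2  -0.36  0.02] share [-0.0011 -0.002   0.0001]  travel now-frame [0.154 0.023 0.121]  after-turn frame [0.155 0.023 0.121]
```

View pics/scene_3.png

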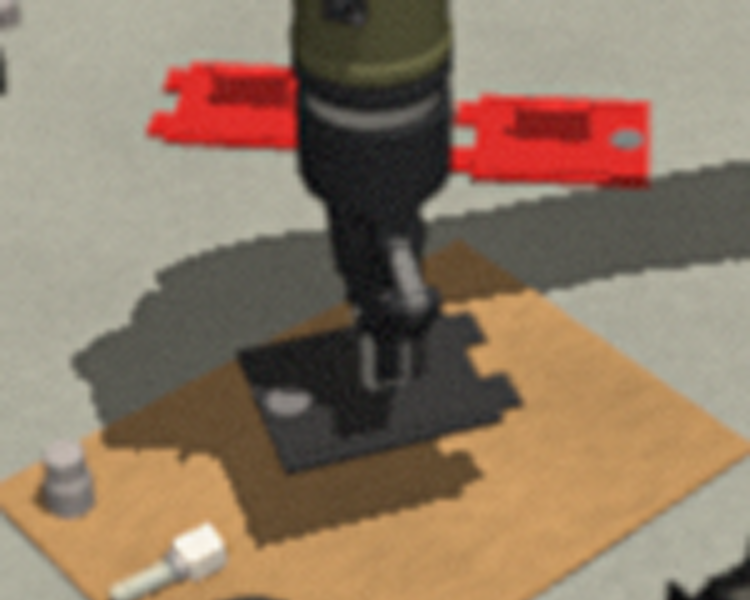

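The cover is lifted: it hangs level in the grip, with its shadow separate at (370,490). Next, raise and tilt it, then carry it over the lamp.

```bash
cat >> plan.py <<'E'
SEAT=np.array([.4812,.2122,.170]); YAW=-21.8; GX=0.0; GZ=.0101
def target(tip,tilt,yaw=None,flip=-1):
    yaw=YAW if yaw is None else yaw
    L=Ro.from_euler("Z",YAW,degrees=True).as_matrix(); C=Ro.from_euler("ZYX",[yaw,-tilt,0],degrees=True).as_matrix()
    t=SEAT+L@(np.array(tip)/1000)
    return t+C[:,0]*(.065+GX)+C[:,2]*GZ, tooldown(yaw,tilt,flip)
E
python3 - <<'E'
from plan import *
p,r=target([40,0,60],13); print(p); rel(p,r); print(env.get_obs()["q"].round(2))
E
```

```text
[0.57503468 0.17466881 0.25446296]
t 5.37 pos [ 0.5378 -0.1651  0.0756] open 0.0082 F [ 0.6 -0.2 -1.7] tau [0.01 0.02 0.  ]
 turn deg [ 1.11 12.73  0.15] share [0.0062 0.0707 0.0008]  travel now-frame [ -8.958 -16.554   4.215]  after-turn frame [ -9.745 -16.465   2.448]
[ 0.17  0.84  0.07  1.89 -0.13  0.41 -1.59]
```

Request:
send_rows(turn=[[0,0,0],[0,0,0],[0,0,0],[0,0,0],[0,0,0],[0,0,0],[0,0,0],[0,0,0],[0,0,0],[0.003,0.018,0],[0.003,0.018,0],[0,0.018,0],[0,0.017,0],[0,0,0],[0,0,0],[0,0,0],[0,0,0],[0,0,0],[0,0,0],[0,0,0]], travel=[[-0.7,0,0],[-1,0,0],[-1,0,0],[-1,0,0],[-1,0,0],[-1,0,0],[-1,0,0],[-1,0,0],[-1,0,0],[-0.3,-0.2,0],[0,-0.4,0],[0,-0.6,0],[0,-0.8,0.2],[0,-0.9,0.2],[0,-0.9,0.2],[0,-0.9,0.2],[0,-0.9,0.2],[0,-0.9,0.2],[0,-0.9,0.2],[0,-0.9,0.2]], gripper=[0,0,0,0,0,0,0,0,0,0,0,0,0,0,0,0,0,0,0,0])

```text
time: 7.03
position: [0.5677, 0.0023, 0.2457]
orientation: [0.767, -0.147, -0.614, -0.118]
ft_force: [0.4, 0.4, -1.0]
opening: 0.0081
```

```bash
python3 - <<'E'
from plan import *
p,r=target([40,0,60],13); print(p); rel(p,r); print(env.get_obs()["q"].round(2))
E
```

```text
[0.57503468 0.17466881 0.25446296]
t 7.03 pos [0.5677 0.0023 0.2457] open 0.0081 F [ 0.4  0.4 -1. ] tau [0.11 0.23 0.04]
 turn deg [0.05 0.33 0.02] share [0.0003 0.0018 0.0001]  travel now-frame [-1.053 -8.142  2.69 ]  after-turn frame [-1.071 -8.139  2.691]
[-0.32  0.53  0.27  1.94 -0.07  0.49 -1.99]
```

Request:
send_rows(turn=[[0,0,0],[0,0,0],[0,0,0],[0,0,0],[0,0,0],[0,0,0],[0,0,0],[0,0,0],[0,0,0],[0,0,0],[0,0.002,0],[0,0,0]], travel=[[-0.35,-0.82,0.27],[-0.35,-0.82,0.27],[-0.35,-0.82,0.27],[0,-0.82,0.27],[0,-0.82,0.27],[0,-0.82,0.27],[0,-0.82,0.27],[0,-0.82,0.27],[0,-0.8,0.27],[0,-0.8,0.27],[0,0,0],[0,0,0]], gripper=[0,0,0,0,0,0,0,0,0,0,0,0])

```text
time: 8.03
position: [0.5747, 0.1751, 0.2541]
orientation: [0.769, -0.147, -0.611, -0.116]
ft_force: [-1.1, -1.0, 0.3]
opening: 0.0082
```

```bash
python3 - <<'E'
from plan import *
p,r=target([40,0,60],13); print(p); rel(p,r); print(env.get_obs()["q"].round(2))
A=[]
for n in("top","scene"):
    im,d=env.grab_frame(n); np.save(f"{n}4.npy",d); cv2.imwrite(f"{n}4_raw.png",im[:,:,::-1])
    c=(205,185) if n=="top" else (410,260)
    A.append(cv2.resize(im[c[1]-75:c[1]+75,c[0]-75:c[0]+75,::-1],(400,400),interpolation=2))
cv2.imwrite("pics/both4.png",np.hstack(A))
E
```

```text
[0.57503468 0.17466881 0.25446296]
t 8.03 pos [0.5747 0.1751 0.2541] open 0.0082 F [-1.1 -1.   0.3] tau [ 0.12  0.28 -0.03]
 turn deg [ 0.19 -0.05  0.01] share [ 0.0011 -0.0003  0.0001]  travel now-frame [-0.011  0.014 -0.025]  after-turn frame [-0.011  0.014 -0.025]
[-0.69  0.59  0.37  1.81 -0.07  0.61 -2.29]
```

View pics/both4.png

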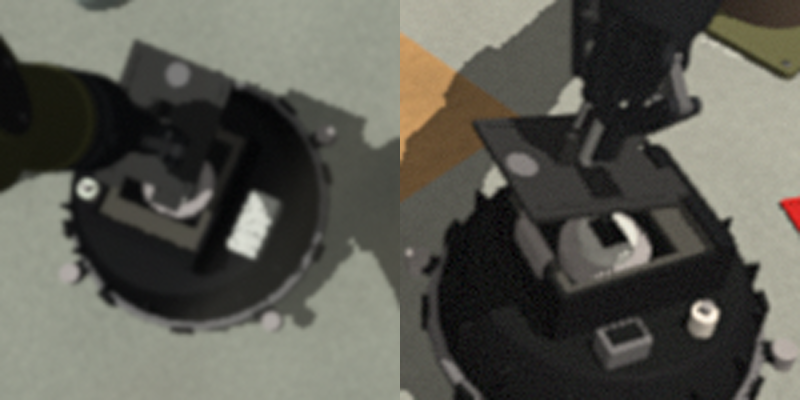

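The cover is over the collar in both views, tongues toward the lip. I'll overlay the predicted outlines to check the lateral fit.

```bash
cat > ov.py <<'E'
from plan import *
def coverpts(gx=0,gy=0,dyaw=0,gz=None):
    o=env.get_obs(); r=Ro.from_quat(o["orientation"]).as_matrix()
    n=-r[:,0]; yc=-r[:,1]; xc=np.cross(yc,n)
    c=o["position"]-n*(GZ if gz is None else gz)
    P=[(-51,-48),(65,-48),(65,48),(-51,48),(-51,40),(-65,40),(-65,14),(-51,14),(-51,-14),(-65,-14),(-65,-40),(-51,-40),(-51,-48)]
    P=np.array(P)/1000@np.array([[np.cos(dyaw),np.sin(dyaw)],[-np.sin(dyaw),np.cos(dyaw)]])+[gx,gy]
    return c+P[:,:1]*xc+P[:,1:]*yc+n*.005
def lamppts(S,yaw):
    L=Ro.from_euler("Z",yaw,degrees=True).as_matrix()
    out=[]
    for q in ([(12,-51,7),(132,-51,7),(132,51,7),(12,51,7),(12,-51,7)],[(34,-41,0),(122,-41,0),(122,41,0),(34,41,0),(34,-41,0)]):
        out.append(S+(np.array(q)/1000)@L.T)
    return out
def overlay(im,n,c,h,S=SEAT,yaw=YAW,k=None,**kw):
    s=400/(2*h); a=cv2.resize(im[c[1]-h:c[1]+h,c[0]-h:c[0]+h,::-1],(400,400),interpolation=2)
    a=np.clip(a.astype(float)*1.8+15,0,255).astype(np.uint8)
    for P,col in [(coverpts(**kw),(0,255,255))]+[(l,(0,255,0)) for l in lamppts(S,yaw)]:
        q=(proj(n,P)-np.array(c)+h+.5)*s-.5
        cv2.polylines(a,[np.int32(q*8)],False,col,1,cv2.LINE_AA,3)
    return a
E
python3 - <<'E'
from ov import *
A=[]
for n,c,h in(("top",(200,170),55),("scene",(415,255),65)):
    im=cv2.imread(f"{n}4_raw.png")[:,:,::-1]; A.append(overlay(im,n,c,h))
cv2.imwrite("pics/ov4.png",np.hstack(A))
E
```

```text
(no output)
```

View pics/ov4.png

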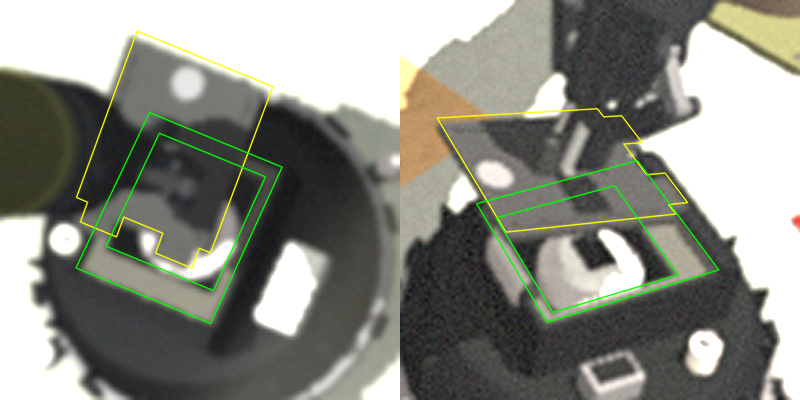

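```bash
cat > cf.py <<'E'
from ov import *
from fit import incover,R
from scipy.optimize import minimize
def heldfit(n,d,verbose=True):
    """offset of cover in the hand frame (cover axes), from the depth image"""
    o=env.get_obs(); r=Ro.from_quat(o["orientation"]).as_matrix()
    nn=-r[:,0]; yc=-r[:,1]; xc=np.cross(yc,nn); c=o["position"]-nn*GZ
    P,u,v=cloud(n,d); s=(P-c)@np.c_[xc,yc,nn]
    k=(abs(s[:,0])<.1)&(abs(s[:,1])<.085); s=s[k]
    pl=s[(abs(s[:,2]-.005)<.008)&(s[:,0]>.03)&(s[:,0]<.055)&(abs(s[:,1])<.04)]
    z0=np.median(pl[:,2]); A=np.c_[pl[:,:2],np.ones(len(pl))]; co=np.linalg.lstsq(A[abs(pl[:,2]-z0)<.004],pl[abs(pl[:,2]-z0)<.004,2],rcond=None)[0]
    s=s[s[:,2]<z0+.006]   # drop occluders (gripper)
    on=abs(s[:,2]-z0)<.006; 
    def cost(p):
        return (incover((s[:,:2]-p[:2])@R(p[2]))!=on).mean()
    best=None
    for x0 in [(a,b,c) for a in(-.004,0,.004) for b in(-.004,0,.004) for c in (-.02,.02)]:
        x0=np.array(x0); q=minimize(cost,x0,method="Nelder-Mead",options=dict(initial_simplex=x0+np.vstack([np.zeros(3),np.diag([.003,.003,.02])]),xatol=1e-5,fatol=1e-6))
        if best is None or q.fun<best.fun: best=q
    print(n,"held offset mm",(best.x[:2]*1000).round(1),"dyaw",np.degrees(best.x[2]).round(2),"top-z mm (expect 5)",(z0*1000).round(1),"slopes deg",np.degrees(co[:2]).round(1),best.fun.round(4))
    return best.x
E
python3 - <<'E'
from cf import *
A=[]
for n,c,h in(("top",(200,170),55),("scene",(415,255),65)):
    d=np.load(f"{n}4.npy"); b=heldfit(n,d)
    im=cv2.imread(f"{n}4_raw.png")[:,:,::-1]; A.append(overlay((im*.5).astype(np.uint8),n,c,h,gx=b[0],gy=b[1],dyaw=b[2]))
cv2.imwrite("pics/ov5.png",np.hstack(A))
E
```

```text
top held offset mm [-3.   5.1] dyaw 2.54 top-z mm (expect 5) 6.2 slopes deg [-0.1 -0. ] 0.1635
scene held offset mm [-0.4  2.9] dyaw 0.23 top-z mm (expect 5) 3.8 slopes deg [ 0.6 -0.4] 0.3543
```

View pics/ov5.png

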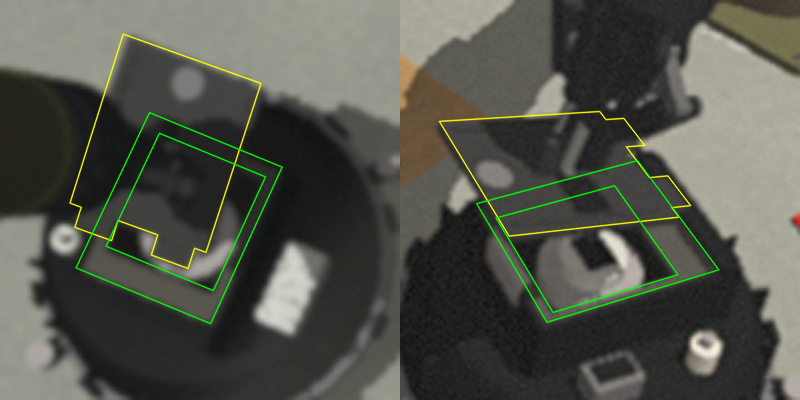

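```bash
cat > cf.py <<'E'
from ov import *
from fit import incover,R
from scipy.optimize import minimize
def heldfit(n,d,o=None):
    o=o or env.get_obs(); r=Ro.from_quat(o["orientation"]).as_matrix()
    nn=-r[:,0]; yc=-r[:,1]; xc=np.cross(yc,nn); B=np.c_[xc,yc,nn]; c=o["position"]-nn*GZ
    P,u,v=cloud(n,d); s=(P-c)@B; O=(np.array(env.camera_info(n)["pose"])[:3,3]-c)@B
    pl=s[(abs(s[:,2]-.005)<.008)&(s[:,0]>.03)&(s[:,0]<.055)&(abs(s[:,1])<.04)]
    z0=np.median(pl[:,2])
    t=(z0-O[2])/(s[:,2]-O[2]); X=O+(s-O)*t[:,None]
    k=(abs(X[:,0])<.09)&(abs(X[:,1])<.075)&(s[:,2]<z0+.006)
    X=X[k]; on=abs(s[k,2]-z0)<.006
    # subpixel jitter: supersample by interpolating is unnecessary; many boundary pixels
    def cost(p): return (incover((X[:,:2]-p[:2])@R(p[2]))!=on).mean()
    best=[]
    for x0 in [(a,b,cc) for a in(-.004,0,.004) for b in(-.004,0,.004) for cc in (-.02,.02)]:
        x0=np.array(x0); q=minimize(cost,x0,method="Nelder-Mead",options=dict(initial_simplex=x0+np.vstack([np.zeros(3),np.diag([.003,.003,.02])]),xatol=1e-5,fatol=1e-6))
        best.append((q.fun,*q.x))
    best=np.array(sorted(best)); b=best[best[:,0]<best[0,0]+.002][:,1:].mean(0)
    print(n,"held offset mm",(b[:2]*1000).round(1),"dyaw",np.degrees(b[2]).round(2),"topz(exp 5)",(z0*1000).round(1),"cost",best[0,0].round(4),"n",len(X))
    return b
E
python3 - <<'E'
from cf import *
A=[]
for n,c,h in(("top",(200,170),55),("scene",(415,255),65)):
    d=np.load(f"{n}4.npy"); b=heldfit(n,d)
    im=cv2.imread(f"{n}4_raw.png")[:,:,::-1]; A.append(overlay((im*.9).astype(np.uint8),n,c,h,gx=b[0],gy=b[1],dyaw=b[2]))
cv2.imwrite("pics/ov6.png",np.hstack(A))
E
```

```text
top held offset mm [-2.6  1.6] dyaw 0.72 topz(exp 5) 6.2 cost 0.0111 n 3686
scene held offset mm [2.9 5.9] dyaw 0.44 topz(exp 5) 3.8 cost 0.0267 n 4076
```

View pics/ov6.png

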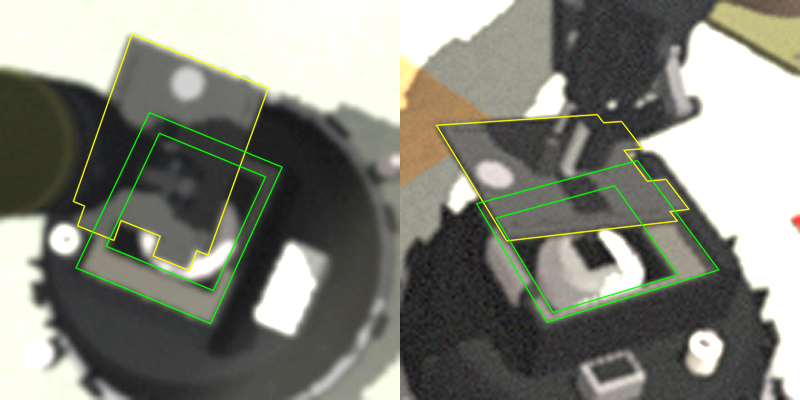

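```bash
cat > rf.py <<'E'
from cf import *
def heldfit2(n,d,o=None):
    o=o or env.get_obs(); r=Ro.from_quat(o["orientation"]).as_matrix()
    nn=-r[:,0]; yc=-r[:,1]; xc=np.cross(yc,nn); B=np.c_[xc,yc,nn]; c=o["position"]-nn*GZ
    P,u,v=cloud(n,d); s=(P-c)@B; O=(np.array(env.camera_info(n)["pose"])[:3,3]-c)@B
    pl=s[(abs(s[:,2]-.005)<.008)&(s[:,0]>.03)&(s[:,0]<.055)&(abs(s[:,1])<.04)]
    z0=np.median(pl[:,2])
    hit=lambda z:(O+(s-O)*((z-O[2])/(s[:,2]-O[2]))[:,None])[:,:2]
    X=[hit(z0-h) for h in(0,.0025,.005)]
    k=(abs(X[0][:,0])<.09)&(abs(X[0][:,1])<.075)&(s[:,2]<z0+.006)
    X=[x[k] for x in X]; on=(s[k,2]>z0-.009)
    def cost(p):
        m=np.zeros(len(on),bool)
        for x in X: m|=incover((x-p[:2])@R(p[2]))
        return (m!=on).mean()
    best=[]
    for x0 in [(a,b,cc) for a in(-.004,0,.004) for b in(-.004,0,.004) for cc in (-.02,.02)]:
        x0=np.array(x0); q=minimize(cost,x0,method="Nelder-Mead",options=dict(initial_simplex=x0+np.vstack([np.zeros(3),np.diag([.003,.003,.02])]),xatol=1e-5,fatol=1e-6))
        best.append((q.fun,*q.x))
    best=np.array(sorted(best)); b=best[best[:,0]<best[0,0]+.001][:,1:].mean(0)
    print(n,"held offset mm",(b[:2]*1000).round(1),"dyaw",np.degrees(b[2]).round(2),"topz(exp 5)",(z0*1000).round(1),"cost",best[0,0].round(4),"n",len(on))
    return np.r_[b,z0]
def lampfit2(n,d):
    P,u,v=cloud(n,d); k=(np.hypot(P[:,0]-.541,P[:,1]-.187)<.10)&(P[:,2]>.11); P=P[k]
    O=np.array(env.camera_info(n)["pose"])[:3,3]
    zs=np.arange(.192,.118,-.0005)
    def H(x,y,w):
        h=np.full(x.shape,.128)
        h[(x>-w)&(x<.132+w)&(abs(y)<.051+w)]=.177
        l=(x>-w)&(x<.012)&(abs(y)<.051+w); h[l]=.182
        i=(x>.012)&(x<.132)&(abs(y)<.051); h[i]=.170
        h[(x>.034)&(x<.122)&(abs(y)<.041)]=.134
        h[(x>.130)&(x<.135)&(abs(y)<.021)]=.187
        return h
    G=[]
    for z in zs: G.append((O+(P-O)*((z-O[2])/(P[:,2]-O[2]))[:,None])[:,:2])
    G=np.array(G)
    def pred(p):
        s=(G-p[:2])@R(p[2]); h=H(s[...,0],s[...,1],p[4])+p[3]
        b=zs[:,None]<=h; i=b.argmax(0); i[~b.any(0)]=len(zs)-1
        return zs[i]
    def cost(p): return np.minimum(abs(pred(p)-P[:,2]),.012).mean()
    best=None
    for dx,dy,da in((0,0,0),(.003,-.003,.02),(-.003,.003,-.02)):
        x0=np.array([.4812+dx,.2122+dy,np.radians(-21.8)+da,0,.006])
        q=minimize(cost,x0,method="Nelder-Mead",options=dict(initial_simplex=x0+np.vstack([np.zeros(5),np.diag([.003,.003,.02,.0015,.003])]),xatol=1e-5,fatol=1e-7,maxiter=300))
        if best is None or q.fun<best.fun: best=q
    p=best.x
    print(n,"seat",p[:2].round(4),"yaw",np.degrees(p[2]).round(2),"dz",p[3].round(4),"w",p[4].round(4),"cost",best.fun.round(5))
    return p
E
python3 - <<'E'
from rf import *
for n in("top","scene"):
    p=lampfit2(n,np.load(f"{n}0.npy")); b=heldfit2(n,np.load(f"{n}4.npy"))
    o=env.get_obs(); r=Ro.from_quat(o["orientation"]).as_matrix(); nn=-r[:,0]; yc=-r[:,1]; xc=np.cross(yc,nn)
    c=o["position"]-nn*GZ+xc*b[0]+yc*b[1]+nn*(b[3]-.005)
    cy,sy=np.cos(b[2]),np.sin(b[2]); xd=xc*cy+yc*sy
    L=Ro.from_euler("Z",p[2]).as_matrix()
    S=np.r_[p[:2],.170+p[3]]
    print("  tip in seat frame mm",(L.T@(c-.065*xd-S)*1000).round(1),"edge",(L.T@(c+.065*xd-S)*1000).round(1))
E
```

```text
top seat [0.4798 0.2125] yaw -21.84 dz 0.0013 w 0.0058 cost 0.00433
top held offset mm [-2.8  3. ] dyaw 0.6 topz(exp 5) 6.2 cost 0.0057 n 3686
  tip in seat frame mm [39.4  0.7 59.5] edge [166.    2.1  89. ]
scene seat [0.4812 0.2121] yaw -22.25 dz -0.0007 w 0.0055 cost 0.00386
scene held offset mm [-0.7  2.4] dyaw 0.23 topz(exp 5) 3.8 cost 0.0069 n 4076
  tip in seat frame mm [40.6  0.8 59.6] edge [167.2   2.3  89. ]
```

Both cameras agree: the tips are 40 mm from the seat, within 1 mm of plan, but yaw is 0.6° off and y about 1.5 mm off. I'll correct that on the way down.

```bash
python3 - <<'E'
from plan import *
for t in([40,-.76,60],[26,-.76,12],[24,-.76,3]):
    p,r=target(t,13,YAW-.65); print(t,p.round(4)); rel(p,r)
E
```

```text
[40, -0.76, 60] [0.5745 0.1733 0.2545]
t 8.13 pos [0.5752 0.1726 0.2548] open 0.008 F [-0.3 -0.7 -1.1] tau [0.09 0.31 0.  ]
 turn deg [ 0.62 -0.1   0.09] share [ 0.0034 -0.0006  0.0005]  travel now-frame [ 0.007 -0.018  0.05 ]  after-turn frame [ 0.007 -0.018  0.05 ]
[26, -0.76, 12] [0.5615 0.1785 0.2065]
t 8.13 pos [0.5752 0.1726 0.2548] open 0.008 F [-0.3 -0.7 -1.1] tau [0.09 0.31 0.  ]
 turn deg [ 0.62 -0.1   0.09] share [ 0.0034 -0.0006  0.0005]  travel now-frame [ 2.186 -0.02   1.275]  after-turn frame [ 2.188 -0.01   1.272]
[24, -0.76, 3] [0.5596 0.1793 0.1975]
t 8.13 pos [0.5752 0.1726 0.2548] open 0.008 F [-0.3 -0.7 -1.1] tau [0.09 0.31 0.  ]
 turn deg [ 0.62 -0.1   0.09] share [ 0.0034 -0.0006  0.0005]  travel now-frame [ 2.602 -0.02   1.475]  after-turn frame [ 2.604 -0.009  1.47 ]
```

Request:
send_rows(turn=[[0.0036,0,0],[0,0,0],[0,0,0],[0,0,0],[0,0,0],[0,0,0],[0,0,0],[0,0,0]], travel=[[0.2,0.075,0.15],[0.5,0,0.3],[0.5,0,0.3],[0.5,0,0.3],[0.4,0,0.2],[0.23,0,0.11],[0,0,0],[0,0,0]], gripper=[0,0,0,0,0,0,0,0])

```text
time: 8.8
position: [0.5609, 0.1784, 0.2038]
orientation: [0.769, -0.151, -0.609, -0.122]
ft_force: [1.0, -0.6, -0.8]
opening: 0.008
```

```bash
cat > tip.py <<'E'
from rf import *
LF={"top":([.4798,.2125],-21.84,.0013),"scene":([.4812,.2121],-22.25,-.0007)}
def tipcheck(tag):
    o=env.get_obs(); print("t",round(o["time"],2),"F",np.round(o["ft_force"],1),"q",o["q"].round(2))
    for n in("top","scene"):
        im,d=env.grab_frame(n); cv2.imwrite(f"{n}{tag}_raw.png",im[:,:,::-1])
        b=heldfit2(n,d,o); r=Ro.from_quat(o["orientation"]).as_matrix(); nn=-r[:,0]; yc=-r[:,1]; xc=np.cross(yc,nn)
        c=o["position"]-nn*GZ+xc*b[0]+yc*b[1]+nn*(b[3]-.005); xd=xc*np.cos(b[2])+yc*np.sin(b[2])
        s,y,dz=LF[n]; L=Ro.from_euler("Z",y,degrees=True).as_matrix(); S=np.r_[s,.170+dz]
        print("  tip in seat frame mm",(L.T@(c-.065*xd-S)*1000).round(1),"edge",(L.T@(c+.065*xd-S)*1000).round(1))
        cc=(205,185) if n=="top" else (410,260)
        a=cv2.resize(im[cc[1]-65:cc[1]+65,cc[0]-65:cc[0]+65,::-1],(400,400),interpolation=2); A=a if n=="top" else np.hstack([A,a])
    cv2.imwrite(f"pics/tip{tag}.png",A)
E
python3 -c "
from tip import *
tipcheck(7)"
```

```text
t 8.8 F [ 1.  -0.6 -0.8] q [-0.7   0.65  0.35  1.9  -0.09  0.46 -2.31]
top held offset mm [-1.2  0.7] dyaw 0.16 topz(exp 5) 6.6 cost 0.081 n 3236
  tip in seat frame mm [25.5 -0.2  9.2] edge [152.1  -1.3  38.8]
scene held offset mm [-0.   0.9] dyaw -0.14 topz(exp 5) 3.8 cost 0.0686 n 3792
  tip in seat frame mm [25.8  0.3  8.8] edge [152.4  -0.5  38.4]
```

View pics/tip7.png

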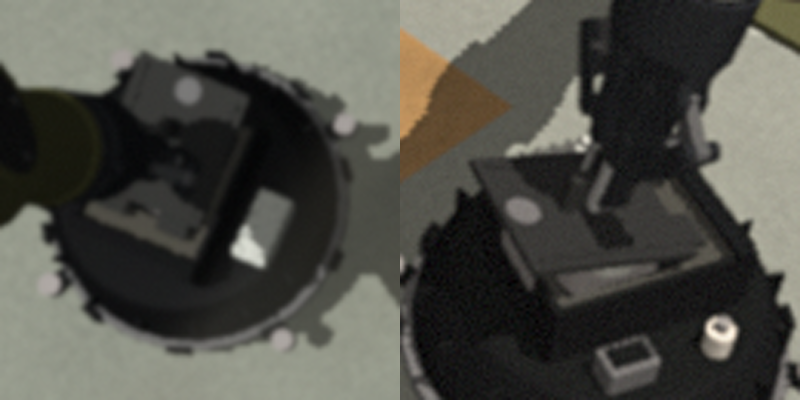

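Tips are at (25.6, 0, 9) mm, on the centreline in both cameras. Lowering to the ledge.

Request:
send_rows(turn=[[0,0,0],[0,0,0],[0,0,0],[0,0,0],[0,0,0]], travel=[[0.15,0,0.1],[0.1,0,0.07],[0.06,0,0.04],[0,0,0],[0,0,0]], gripper=[0,0,0,0,0])

```text
time: 9.32
position: [0.5581, 0.1799, 0.1967]
orientation: [0.769, -0.151, -0.609, -0.122]
ft_force: [0.2, 0.1, -1.1]
opening: 0.0084
```

```bash
python3 -c "
from tip import *
tipcheck(8)"
```

```text
t 9.32 F [ 0.2  0.1 -1.1] q [-0.7   0.65  0.34  1.91 -0.1   0.44 -2.31]
top held offset mm [-1.2  0.6] dyaw 0.17 topz(exp 5) 6.8 cost 0.1027 n 2979
  tip in seat frame mm [22.2 -0.   2.3] edge [148.8  -0.9  31.8]
scene held offset mm [-0.3  1.1] dyaw -0.07 topz(exp 5) 3.7 cost 0.1001 n 3646
  tip in seat frame mm [22.4  0.8  1.4] edge [149.    0.2  31. ]
```

Request:
send_rows(turn=[[0,0,0],[0,0,0],[0,0,0],[0,0,0],[0,0,0],[0,0,0]], travel=[[-0.04,0,0.17],[-0.04,0,0.17],[-0.04,0,0.17],[-0.035,0,0.17],[0,0,0],[0,0,0]], gripper=[0,0,0,0,0,0])

```text
time: 9.92
position: [0.545, 0.1855, 0.1967]
orientation: [0.769, -0.151, -0.61, -0.122]
ft_force: [-0.4, 0.3, -1.6]
opening: 0.0078
```

```bash
python3 -c "
from tip import *
tipcheck(9)"
```

```text
t 9.92 F [-0.4  0.3 -1.6] q [-0.73  0.64  0.35  1.94 -0.1   0.43 -2.33]
top held offset mm [-1.1  0.7] dyaw 0.04 topz(exp 5) 6.8 cost 0.0872 n 3129
  tip in seat frame mm [8.1 0.5 2.3] edge [134.7  -0.6  31.8]
scene held offset mm [-0.1  1. ] dyaw -0.33 topz(exp 5) 3.7 cost 0.0866 n 3650
  tip in seat frame mm [8.3 1.1 1.5] edge [134.9   0.   31. ]
```

View pics/tip9.png

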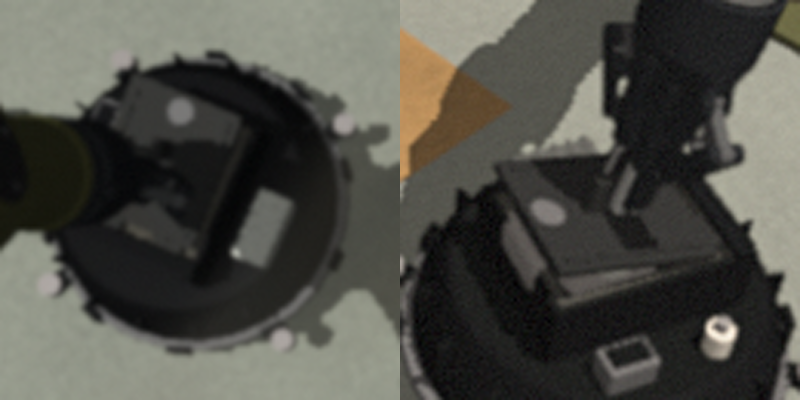

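Tongues are passing under the lip with no force. Continuing to the wall.

Request:
send_rows(turn=[[0,0,0],[0,0,0],[0,0,0],[0,0,0],[0,0,0]], travel=[[-0.01,0,0.1],[-0.01,0,0.1],[-0.01,0,0.1],[0,0,0],[0,0,0]], gripper=[0,0,0,0,0])

```text
time: 10.43
position: [0.5396, 0.1876, 0.1958]
orientation: [0.769, -0.151, -0.61, -0.122]
ft_force: [-0.0, 0.3, -1.3]
opening: 0.0081
```

```bash
python3 -c "
from tip import *
tipcheck(10)"
```

```text
t 10.43 F [-0.   0.3 -1.3] q [-0.74  0.64  0.36  1.96 -0.1   0.42 -2.34]
top held offset mm [-1.3  0.7] dyaw -0.03 topz(exp 5) 6.7 cost 0.066 n 3122
  tip in seat frame mm [2.1 0.6 1.3] edge [128.7  -0.7  30.9]
scene held offset mm [-0.3  1. ] dyaw -0.12 topz(exp 5) 3.6 cost 0.0758 n 3640
  tip in seat frame mm [2.3 0.8 0.6] edge [128.9   0.2  30.1]
```

Request:
send_rows(turn=[[0,0,0],[0,0,0],[0,0,0],[0,0,0]], travel=[[0.01,0,0.04],[0.01,0,0.04],[0,0,0],[0,0,0]], gripper=[0,0,0,0])

```text
time: 10.87
position: [0.5384, 0.1881, 0.1951]
orientation: [0.769, -0.151, -0.609, -0.122]
ft_force: [-0.5, -0.1, -0.6]
opening: 0.0083
```

```bash
python3 -c "
from tip import *
tipcheck(11)
for a in range(13,5,-1):
    d=np.radians([a,a-1]); p=lambda t:np.array([65*np.cos(t)-10.1*np.sin(t),65*np.sin(t)+10.1*np.cos(t)])
    D=p(d[1])-p(d[0]); t=d[0]; print(a,'tx',((D[0]*np.sin(t)-D[1]*np.cos(t))/20).round(4),'tz',((-D[0]*np.cos(t)-D[1]*np.sin(t))/20).round(4))
"
```

```text
t 10.87 F [-0.5 -0.1 -0.6] q [-0.74  0.64  0.36  1.96 -0.1   0.42 -2.34]
top held offset mm [-1.2  0.8] dyaw 0.23 topz(exp 5) 6.7 cost 0.0607 n 3116
  tip in seat frame mm [1.  0.4 0.6] edge [127.6  -0.4  30.1]
scene held offset mm [-0.5  0.9] dyaw -0.12 topz(exp 5) 3.6 cost 0.071 n 3621
  tip in seat frame mm [ 0.9  0.7 -0.3] edge [127.5   0.   29.3]
13 tx 0.0568 tz -0.0083
12 tx 0.0568 tz -0.0083
11 tx 0.0568 tz -0.0083
10 tx 0.0568 tz -0.0083
9 tx 0.0568 tz -0.0083
8 tx 0.0568 tz -0.0083
7 tx 0.0568 tz -0.0083
6 tx 0.0568 tz -0.0083
```

Request:
send_rows(turn=[[0,-0.00556,0],[0,-0.00556,0],[0,-0.00556,0],[0,-0.00556,0],[0,-0.00556,0],[0,0,0],[0,0,0]], travel=[[0.057,0,-0.0083],[0.057,0,-0.0083],[0.057,0,-0.0083],[0.057,0,-0.0083],[0.057,0,-0.0083],[0,0,0],[0,0,0]], gripper=[0,0,0,0,0,0,0])

```text
time: 11.55
position: [0.5404, 0.1869, 0.1896]
orientation: [0.741, -0.146, -0.642, -0.129]
ft_force: [0.2, 0.3, -1.2]
opening: 0.0081
```

```bash
python3 -c "
from tip import *
tipcheck(12)
"
```

```text
t 11.55 F [ 0.2  0.3 -1.2] q [-0.64  0.65  0.27  1.9  -0.13  0.51 -2.28]
top held offset mm [-1.3  0.6] dyaw 0.1 topz(exp 5) 6.5 cost 0.0849 n 3111
  tip in seat frame mm [1.4 0.1 0.4] edge [130.1  -1.1  18.8]
scene held offset mm [-0.4  1.2] dyaw -0.51 topz(exp 5) 3.8 cost 0.0899 n 3825
  tip in seat frame mm [ 1.2  1.2 -0.2] edge [129.9  -0.4  18.2]
```

View pics/tip12.png

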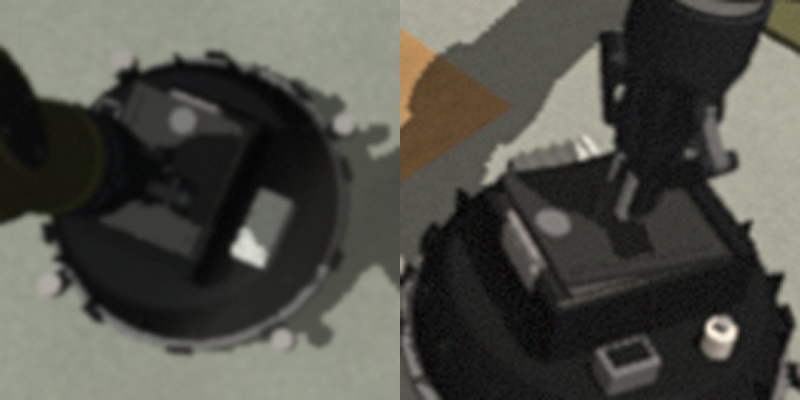

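Request:
send_rows(turn=[[0,-0.00556,0],[0,-0.003,0],[0,0,0],[0,0,0]], travel=[[0.057,0,0.015],[0.03,0,0.01],[0,0,0],[0,0,0]], gripper=[0,0,0,0])

```text
time: 11.98
position: [0.5402, 0.1873, 0.1879]
orientation: [0.733, -0.144, -0.652, -0.131]
ft_force: [1.1, -1.0, -1.1]
opening: 0.0083
```

```bash
python3 -c "
from tip import *
tipcheck(13)
"
```

```text
t 11.98 F [ 1.1 -1.  -1.1] q [-0.62  0.66  0.25  1.88 -0.14  0.54 -2.26]
top held offset mm [-2.   0.8] dyaw 0.13 topz(exp 5) 6.6 cost 0.0918 n 3114
  tip in seat frame mm [-0.1  0.4  0.5] edge [129.   -0.6  15.4]
scene held offset mm [-0.   1.4] dyaw -0.51 topz(exp 5) 3.9 cost 0.099 n 3860
  tip in seat frame mm [0.7 1.7 0. ] edge [1.298e+02 1.000e-01 1.500e+01]
```

Tilt is 6.7° with the tips at the wall, so I'm releasing the rib to let the edge rest on the catch.

Request:
send_rows(turn=[[0,0,0],[0,0,0],[0,0,0],[0,0,0],[0,0,0],[0,0,0]], travel=[[0,0,0],[0,0,0],[0,0,0],[0,0,0],[0,0,0],[0,0,0]], gripper=[14,20,30,36,36,36])

```text
time: 12.58
position: [0.5399, 0.1876, 0.1879]
orientation: [0.733, -0.144, -0.652, -0.13]
ft_force: [-0.4, -0.8, -0.2]
opening: 0.0362
```

Request:
send_rows(turn=[[0,0,0],[0,0,0],[0,0,0],[0,0,0],[0,0,0],[0,0,0]], travel=[[-0.2,0,0],[-0.5,0,0],[-0.8,0,0],[-0.8,0,0],[0,0,0],[0,0,0]], gripper=[36,36,36,36,20,0])

```text
time: 13.08
position: [0.5356, 0.1897, 0.2349]
orientation: [0.733, -0.143, -0.652, -0.131]
ft_force: [-0.0, -0.6, 0.6]
opening: 0.0123
```

```bash
python3 -c "
from plan import *
C=Ro.from_euler('Z',YAW,degrees=True).as_matrix()
rel(SEAT+C@[.111,0,.05],tooldown(YAW,0,-1)); print(env.get_obs()['q'].round(2))
A=[]
for n,cc in(('top',(205,185)),('scene',(410,260))):
    im,d=env.grab_frame(n); np.save(f'{n}14.npy',d)
    A.append(cv2.resize(im[cc[1]-65:cc[1]+65,cc[0]-65:cc[0]+65,::-1],(400,400),interpolation=2))
cv2.imwrite('pics/p14.png',np.hstack(A))
"
```

```text
t 13.08 pos [0.5356 0.1897 0.2349] open 0.0123 F [-0.  -0.6  0.6] tau [-0.    0.16 -0.02]
 turn deg [-0.59 -6.7   0.29] share [-0.0033 -0.0372  0.0016]  travel now-frame [ 1.045 -0.056 -2.502]  after-turn frame [ 0.746 -0.034 -2.607]
[-0.64  0.59  0.28  1.84 -0.12  0.65 -2.28]
```

View pics/p14.png

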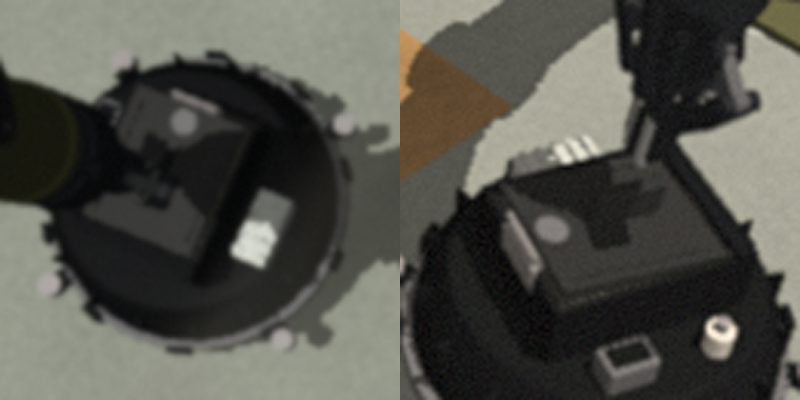

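Released. The cover lies in the collar with its catch edge up on the catch. Now turn vertical and move over the press area with the fingers shut.

Request:
send_rows(turn=[[-0.0033,-0.0186,0],[0,-0.0186,0],[0,0,0],[0,0,0],[0,0,0],[0,0,0],[0,0,0],[0,0,0],[0,0,0]], travel=[[0,0,0],[0,0,0],[0,0,-0.65],[0,0,-0.65],[0.25,0,-0.65],[0.25,0,-0.65],[0.25,-0.03,0],[0,0,0],[0,0,0]], gripper=[0,0,0,0,0,0,0,0,0])

```text
time: 13.93
position: [0.582, 0.171, 0.2175]
orientation: [-0.693, 0.133, 0.696, 0.134]
ft_force: [0.1, -0.2, 0.7]
opening: 0.0002
```

```bash
cat > pl.py <<'E'
from rf import *
LF={"top":([.4798,.2125],-21.84,.0013),"scene":([.4812,.2121],-22.25,-.0007)}
def plate(tag):
    A=[]
    for n,cc in(('top',(205,185)),('scene',(410,260))):
        im,d=env.grab_frame(n); s,y,dz=LF[n]; L=Ro.from_euler("Z",y,degrees=True).as_matrix()
        P,u,v=cloud(n,d); s=(P-np.r_[s,.170+dz])@L*1000
        k=(s[:,0]>20)&(s[:,0]<122)&(abs(s[:,1])<42)&(s[:,2]>-2)&(s[:,2]<26); s=s[k]
        co=np.array([0,0,8.]); 
        for i in range(12):
            r=s[:,2]-np.c_[s[:,:2],np.ones(len(s))]@co; g=abs(r)<(6 if i<6 else 3); co=np.linalg.lstsq(np.c_[s[g,:2],np.ones(g.sum())],s[g,2],rcond=None)[0]
        print(n,"tilt x,y deg",np.degrees(np.arctan(co[:2])).round(2),"top z at x=0",co[2].round(1),"at 130",(co[2]+130*co[0]).round(1),"n",g.sum())
        A.append(cv2.resize(im[cc[1]-65:cc[1]+65,cc[0]-65:cc[0]+65,::-1],(400,400),interpolation=2))
    cv2.imwrite(f'pics/p{tag}.png',np.hstack(A))
E
python3 -c "
from pl import *
C=Ro.from_euler('Z',YAW,degrees=True).as_matrix()
rel(SEAT+C@[.111,0,.03],tooldown(YAW,0,-1)); print(env.get_obs()['q'].round(2))
plate(15)
"
```

```text
t 13.93 pos [0.582  0.171  0.2175] open 0.0002 F [ 0.1 -0.2  0.7] tau [-0.   -0.05  0.06]
 turn deg [0.03 0.25 0.08] share [0.0002 0.0014 0.0004]  travel now-frame [ 0.875 -0.038 -0.108]  after-turn frame [ 0.875 -0.039 -0.105]
[-0.47  0.69  0.2   1.65 -0.18  0.83 -2.14]
top tilt x,y deg [ 5.54 -0.3 ] top z at x=0 5.0 at 130 17.6 n 925
scene tilt x,y deg [5.35 1.02] top z at x=0 5.0 at 130 17.1 n 1122
```

View pics/p15.png

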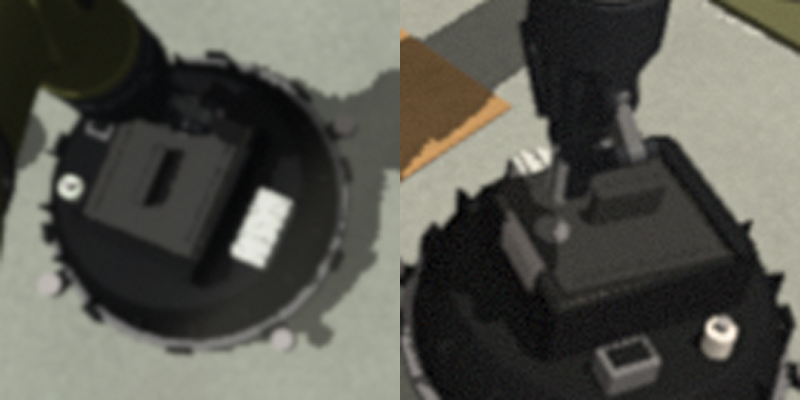

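The cover rests as expected: tongues down on the ledge, tilt 5.4°, edge about 12 mm up on the catch ramp. Pressing down in small steps.

Request:
send_rows(turn=[[0,0,0],[0,0,0],[0,0,0],[0,0,0],[0,0,0],[0,0,0]], travel=[[0.5,0,-0.05],[0.5,0,0],[0.4,0,0],[0.1,0,0],[0.1,0,0],[0,0,0]], gripper=[0,0,0,0,0,0])

```text
time: 14.53
position: [0.5838, 0.1704, 0.186]
orientation: [-0.693, 0.133, 0.695, 0.135]
ft_force: [-0.4, -0.2, -0.1]
opening: -0.0
```

Request:
send_rows(turn=[[0,0,0],[0,0,0],[0,0,0]], travel=[[0.1,0,0],[0.1,0,0],[0,0,0]], gripper=[0,0,0])

```text
time: 14.78
position: [0.5848, 0.1707, 0.1833]
orientation: [-0.694, 0.132, 0.694, 0.135]
ft_force: [-1.7, 0.1, 4.8]
opening: 0.0001
```

Request:
send_rows(turn=[[0,0,0],[0,0,0],[0,0,0]], travel=[[0.1,0,0],[0.1,0,0],[0,0,0]], gripper=[0,0,0])

```text
time: 15.03
position: [0.585, 0.1703, 0.1786]
orientation: [0.694, -0.133, -0.694, -0.135]
ft_force: [-0.1, 0.9, 1.9]
opening: -0.0
```

Request:
send_rows(turn=[[0,0,0],[0,0,0],[0,0,0]], travel=[[0.1,0,0],[0.1,0,0],[0,0,0]], gripper=[0,0,0])

```text
time: 15.28
position: [0.5849, 0.1702, 0.1751]
orientation: [-0.694, 0.133, 0.694, 0.135]
ft_force: [-1.6, -0.5, 6.9]
opening: 0.0003
```

```bash
python3 -c "
from pl import *
print(env.get_obs()['ft_force'],env.get_obs()['position']); plate(16)
"
```

```text
[-1.64166721 -0.45036568  6.86507975] [0.58485707 0.17020882 0.17514635]
top tilt x,y deg [-0.18 -0.12] top z at x=0 5.1 at 130 4.7 n 830
scene tilt x,y deg [-0.15  0.71] top z at x=0 5.1 at 130 4.7 n 971
```

Request:
send_rows(turn=[[0,0,0],[0,0,0],[0,0,0]], travel=[[0.08,0,0],[0.04,0,0],[0,0,0]], gripper=[0,0,0])

```text
time: 15.63
position: [0.5849, 0.1702, 0.175]
orientation: [0.694, -0.132, -0.694, -0.135]
ft_force: [-6.1, -1.1, 23.0]
opening: -0.0001
```

Request:
send_rows(turn=[[0,0,0],[0,0,0],[0,0,0],[0,0,0],[0,0,0],[0,0,0],[0,0,0],[0,0,0],[0,0,0],[0,0,0],[0,0,0],[0,0,0],[0,0,0]], travel=[[-0.3,0,0],[-0.8,0,0],[-1,0,0],[-1,0,0],[-1,0,0],[-0.5,0.8,0],[-0.5,0.9,0],[0,0.9,0],[0,0.9,0],[0,0.9,0],[0,0.9,0],[0,0,0],[0,0,0]], gripper=[0,0,0,0,0,0,0,0,0,0,0,0,0])

```text
time: 16.72
position: [0.5442, 0.0697, 0.2735]
orientation: [-0.693, 0.134, 0.695, 0.135]
ft_force: [1.2, 0.7, 0.6]
opening: 0.0002
```

```bash
python3 -c "
from pl import *
print(env.get_obs()['ft_force'],env.get_obs()['position']); plate(17)
im,d=env.grab_frame('top'); cv2.imwrite('pics/top17.png',im[:,:,::-1])
"
```

```text
[1.16604659 0.67479847 0.6029972 ] [0.54422186 0.06972237 0.27347516]
top tilt x,y deg [ 0.77 -4.94] top z at x=0 1.1 at 130 2.8 n 177
scene tilt x,y deg [-0.19  0.87] top z at x=0 5.0 at 130 4.6 n 1346
```

View pics/p17.png

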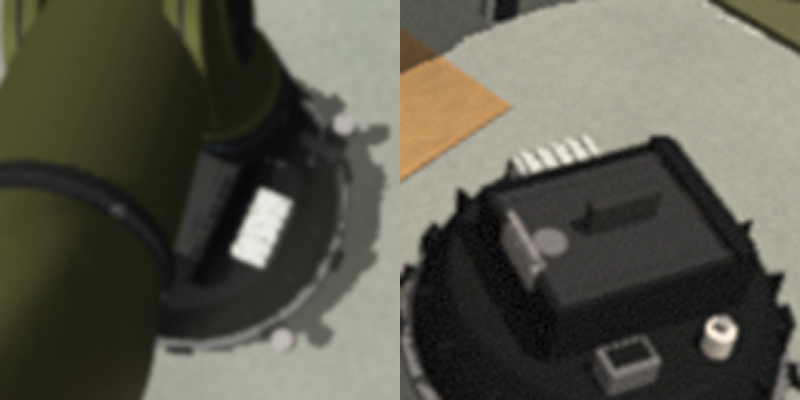

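View pics/top17.png

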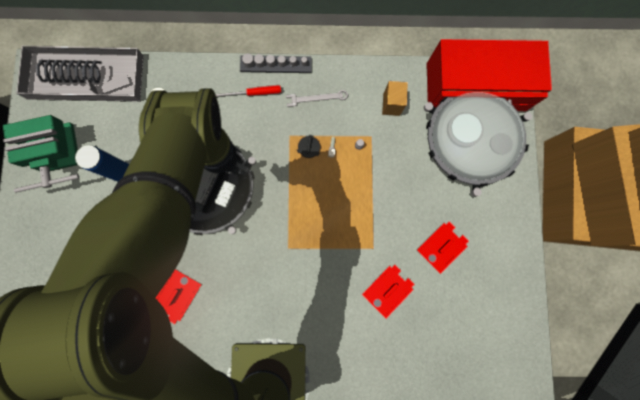

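```bash
python3 -c "
from plant import env
print(env.job_done(), env.get_obs()['time'])"
```

```text
the job is handed in; nothing more can be done
the job is handed in; nothing more can be done
```

The dark cover is refitted and closed flat on the headlamp, and I handed the job in at about 17 s of the 51 s allowed.

I gripped the cover by its rib and tilted it 13°. Both cameras showed it 0.6° and about 1.5 mm off before insertion, so I corrected that. The tongues then went in under the lip to the wall with no measurable force. I lowered the other edge onto the catch and let go, and it rested at about 5.4°. I pressed it home with the fingers shut; it gave way at about 5 N and I finished at 23 N.

- **While pressing:** both cameras showed the plate flat, under 0.2° of tilt across the opening, with its top about 5 mm above the ledge, as it should be.
- **After backing off:** the scene camera showed it still flat (–0.2°, top at 5.0 to 4.6 mm). It also gave 0.9° of sideways tilt. That camera read about the same earlier while the top camera showed almost none, so I took it as camera error.
- **Not confirmed:** the arm blocked the top camera in the last check, and its plate fit there was invalid. I judged the catch as snapped from the cover staying flat unpressed; I did not measure the catch itself.
- **Other parts:** the cap, bulb and socket were still in place on the cardboard in the last picture.

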